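# Close the metal analyser's sample well with its screw cap

## Robot

A 7-joint arm with a two-finger parallel gripper is mounted at the origin on the work surface. World frame = base frame: x ahead of the robot, y to its left, z up, the work surface at z = 0. Lengths are in m, angles in rad, forces in N, time in s.
With the tool pointing down it reaches from about 0.4 to 0.85 m from the base axis. Payload 10.4 kg.
Tool frame: the origin (TCP) lies between the finger pads; the fingertips stand 19 mm ahead of it and the grasp point (between the pads) is the TCP (manip.tip_reach is the z of the fingertips in the tool frame, in m); z points along the fingers, y is the direction in which the jaws open and shut (so a half turn about z gives the same grasp; the last joint's range is limited). The gripper opens to 85 mm and grips with 20 to 120 N. Pads are 22 mm wide; open, the fingers measure 114 mm over their backs; the gripper's body (76 mm by 85 mm) begins 54 mm behind the grasp point. The pads swing forward as they close: fully open they stand 13 mm farther back than shut.
Start: joints at [-1.168, 0.332, -0.065, 1.46, 0.022, 1.35, -0.088], TCP at [0.258, 0.569, 0.25] pointing down, gripper open.
Joint ranges: [-2.6, 2.6], [-0.5, 2.12], [-1.47, 1.34], [0.16, 2.42], [-1.27, 4.41], [0.06, 2.06], [-2.6, 2.6]. Speed limits (rad/s): [2.22, 2.22, 2.79, 2.79, 3.14, 3.14, 3.14].

## Interface

Orientations are given as a unit quaternion [x, y, z, w].
In Python, from workcell import sensors, cams, manip gives the robot as it stands.
- The arm moves only by the shell command python3 -m jog 'ROWS' [FORCE]. ROWS is JSON, a list of rows, each a list of 3 entries, a list of its own where there are three numbers: the shift along the world's x, y, z in m, then the turn, a rotation vector about the world's x, y, z in rad, then the opening in per cent of the stroke, from 0 (shut) to 100 (fully open). In form: [[[dx, dy, dz], [wx, wy, wz], grip], ...]. A call has 1 to 5 rows; each row shifts and turns the pose as measured when the row begins; what a row does not reach is not made up. A row lasts 1/8 s, in which the tool goes at most 62.5 mm and 10.7 degrees, less where a joint would pass 70% of its speed; a pose out of reach is approached as far as the arm can. A call with a gripper value outside its range is refused whole. The fingers move at their own pace and stop on an object; FORCE is the grip in N (left out, the last holds). Time passes only in rows, so rows that do not move let the fingers close. It gives the time, the measured TCP pose, the force and the opening at its end, in the units of the state.
- sensors.get_obs(): the state, without advancing time (a new reading comes with each control period).
- cams.camera(name): name is "scene" or "top" or "wrist"; returns (picture, depth): 400x640x3 uint8, red, green, blue; 400x640 float32, m along the optical axis (not along the pixel's ray), 0 where there is no reading.
- cams.camera_model(name): a dict with "intrinsics" (3x3 intrinsics, pixels), "view" (4x4, takes a point from world to camera coordinates). Camera axes: x right, y down, z forward; pixel columns grow to the right and rows downward; lengths in m; the calibration is good to about 2 mm. A picture is of the moment at which its call begins: read the wrist's pose just before it. camera_model takes no time and is no camera call; for the wrist camera it gives the pose at the moment of the call.
- manip.hand_in(): hands the job in, once; it reports no verdict.
The state is a dict: "clock": time; "joint_pos": joint angles; "joint_velocities": joint speeds; "tau": joint torques, N m; "position": TCP position; "ee_rot": TCP orientation; "ft_force": force on the tool from outside, world axes, zero at the start; "torque": the same for the moment, N m; "grip_width": opening from 0.0 (shut) to 1.0 (fully open).
Only numpy, scipy, OpenCV 4.12 (cv2) and the standard library are available. Lean on these libraries where they do the work, as an engineer would, in place of code of your own. Each camera call takes 0.05 s, during which the arm holds its last target.

## Task

Put the black screw cap with the orange bar on the threaded neck of the white metal analyser. Feel for the thread gently: keep the cap lightly pressed and back it counter-clockwise until it drops in with a click, only then turn it clockwise until it is screwed fully home, and let go. Never force the cap against the neck, and leave the other things on the desk where they are.

Things in the scene. Friction and masses are not known exactly. Their poses are not given: they have to be found in the camera images.
- cap_grip (a point): Centre of the orange grip bar on the loose screw cap, half-way up. Bar: 50 mm long (along x), 14 mm wide (y), 28 mm tall; z is the cap's axis, up. It stands on the cap's round black top (62 mm across), 14 mm below this point. The cap's lower rim is 45.6 mm below this point, the underside of its top 19 mm below. About 0.14 kg; stands upright on the desk at the start.
- cap: The same screw cap; origin at the centre of its lower rim, z up along its axis, x along the bar. Inside, 8 mm above the rim, four evenly spaced round lugs 5 mm thick point inwards, tips on a circle 44.4 mm across; they cannot be seen from outside.
- neck_top (a point): Centre of the flat top of the upright steel neck (z up) of the white analyser. Neck core 42 mm across, 2.5 mm bevel at the top; about 1 mm play to the cap's lugs. The neck does not give: a push of 3 to 6 N is plenty, more than 40 N between cap and analyser is forcing. Cap fully home: cap_grip 19 mm above this point (underside of its top on the neck).
- neck_thread (a point): Point on the neck's axis, 13 mm below its top, at the thread (52 mm across, right-hand, four equal starts). x, y follow the analyser's box; where the starts face differs each time and is not measured. Each quarter turn has, going counter-clockwise seen from above: a guard rib, a ramp rising 5 mm over 66 degrees, a gap of 19 degrees before the next rib.
- neck_foot (a point): On the analyser's top at the neck's axis, 27.5 mm below neck_top. Heights of cap_grip over neck_top: on the ramps 27 to 32 mm (33 on a rib). Backed counter-clockwise under a light push it climbs, then drops 8 mm into the gaps (the click) to 23 to 24 mm; the next rib stops it. It may land in the gaps at once, or half-way, binding on a rib: press lightly. Turned clockwise before the click, it jams.
- analyser: White analyser with the neck, fixed box 170 (x) x 210 (y) x 60 mm; origin at its underside's centre, 87.5 mm below neck_top. After the click the cap turned clockwise runs under the ramps and sinks 4.5 mm over about 60 degrees (1 mm per 13 degrees; let it sink), then is home; a firm stop is met a few degrees later.
- burner: Celadon incense burner, 104 mm tall, 90 mm across; a bystander. Origin under its centre.
- dish: Lavender ring dish, 90 mm across, 18 mm tall; a bystander. Origin under its centre.
- magnifier: Bakelite magnifier lying flat; origin under the centre of the 88 mm lens frame, handle along its x to 152 mm, 14 mm tall; a bystander.
- weights: Brass nested cup weights, 62 mm across, 48 mm tall; a bystander. Origin under the centre.
- calipers: Steel calipers lying flat, 170 mm long along x, 10 mm thick; a bystander.
- loupe: Black eye loupe, 36 mm across, 30 mm tall; a bystander.

How it is judged:
On the way:
1. the cap is over the neck and down on or around it, upright (horizontal distance between cap_grip and neck_top below 0.005 m and z of cap_grip in the frame of neck_top below 0.036 m and angle between cap's own z axis and vertical below 0.15 rad), for 0.1 s.
At the end, for the whole second after the job is handed in: The cap is screwed home on the neck: cap_grip centred on the neck within 3 mm and within 1.2 mm of its home height (19 mm above neck_top), upright within 0.06 rad, at rest and released (horizontal distance between cap_grip and neck_top below 0.003 m and z of cap_grip in the frame of neck_top between 0.0165 and 0.0202 m and angle between cap's own z axis and vertical below 0.06 rad and linear speed of cap below 0.01 m/s and contact force between the fingers and cap below 0.1 N); the robot touches nothing.
It fails at once if the cap is forced: more than 40 N between cap and analyser (contact force between cap and analyser above 40 N).
It fails at once if another thing on the desk is moved by more than 15 mm (distance of any of burner, dish, magnifier, weights, calipers, loupe from where it was at the start of the episode above 0.015 m).
It also fails if it takes over 67 s, if anything falls off the work surface, if the arm or the gripper's body presses on something with over 40 N, if the wrist force passes 120 N, or if a joint passes its speed limit or range.

## Working session

There is one attempt and no reset: what is moved stays moved. The work goes in short steps, Python scripts to look and compute and a shell command to move; the robot and the scene stay as the last step left them, time stands still between calls to the robot, and variables do not carry over. Pictures are saved under pics/ and viewed, and the job is handed in when it is done.

```bash
mkdir -p pics; ls
python3 - <<'E'
from workcell import sensors,cams,manip
import cv2
print(sensors.get_obs()); print(manip.tip_reach)
for n in("scene","top"):
    p,d=cams.camera(n); cv2.imwrite(f"pics/{n}0.png",p[:,:,::-1]); 
    import numpy as np; np.savez(f"/tmp/{n}0.npz",p=p,d=d); m=cams.camera_model(n); print(n,m)
E
```

```text
pics
{'clock': 0.0, 'joint_pos': array([-1.16757953,  0.33286987, -0.06471475,  1.46094532,  0.02159321,
        1.34991618, -0.0885074 ]), 'joint_velocities': array([ 0.00086887,  0.00063612, -0.00049505,  0.00047246,  0.00139139,
        0.00071855, -0.00055769]), 'tau': array([-2.05964943e-04, -6.25435925e+01,  4.93380195e-02, -3.91602266e+01,
        1.63752283e-02,  9.67935717e-03,  5.63409543e-06]), 'position': array([0.25801275, 0.56886649, 0.24951529]), 'ee_rot': array([ 2.11290699e-01,  9.77422999e-01, -7.10844396e-04, -1.24712538e-04]), 'ft_force': array([ 0.83326756, -0.28171778,  0.38681137]), 'torque': array([-0.07535352,  0.02458225, -0.03465861]), 'grip_width': 0.9987707047014054}
0.019
scene {'intrinsics': array([[478.68527113,   0.        , 314.12114434],
       [  0.        , 478.68527113, 205.67301346],
       [  0.        ,   0.        ,   1.        ]]), 'view': array([[ 2.43523446e-01,  9.69894987e-01,  2.12648289e-04,
        -1.21805874e-01],
       [ 8.01048579e-01, -2.01005483e-01, -5.63842150e-01,
        -3.98344929e-01],
       [-5.46824932e-01,  1.37479125e-01, -8.25882549e-01,
         1.64356226e+00],
       [ 0.00000000e+00,  0.00000000e+00,  0.00000000e+00,
         1.00000000e+00]])}
top {'intrinsics': array([[377.07709237,   0.        , 326.09223661],
       [  0.        , 377.07709237, 200.0688293 ],
       [  0.        ,   0.        ,   1.        ]]), 'view': array([[ 0.02668175, -0.99953055,  0.01505852, -0.04995772],
       [-0.99393645, -0.02813383, -0.10629589,  0.57395623],
       [ 0.10666964, -0.01213105, -0.99422051,  1.19497823],
       [ 0.        ,  0.        ,  0.        ,  1.        ]])}
```

View pics/scene0.png

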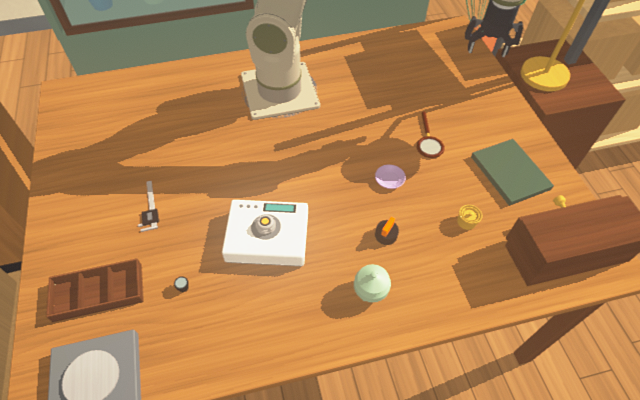

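View pics/top0.png

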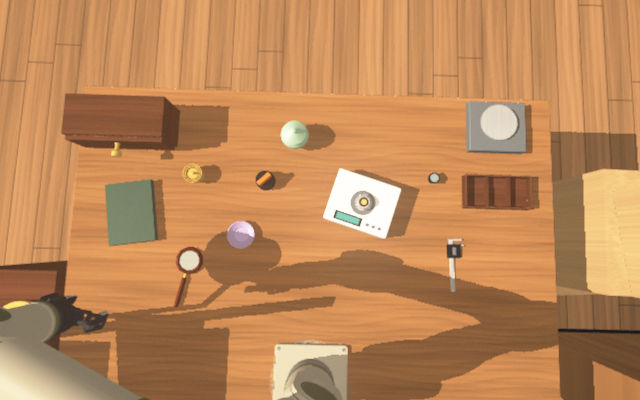

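The cap is at about (265,180) in top and (387,232) in scene. The analyser neck is at (363,202) in top and (266,225) in scene. I'll measure both.

```bash
cat > h.py <<'E'
import numpy as np,cv2
from workcell import cams
def ray(m,u,v):
    K=m["intrinsics"];V=m["view"];R=V[:3,:3];t=V[:3,3]
    d=R.T@np.linalg.inv(K)@np.array([u,v,1.]); return -R.T@t,d
def onz(m,u,v,z):
    c,d=ray(m,u,v); return c+d*(z-c[2])/d[2]
def cloud(m,D):
    v,u=np.mgrid[:D.shape[0],:D.shape[1]]
    K=m["intrinsics"];P=np.stack([(u-K[0,2])/K[0,0]*D,(v-K[1,2])/K[1,1]*D,D],-1)
    return (P-m["view"][:3,3])@m["view"][:3,:3]
E
python3 - <<'E'
from h import *
for n,b,nb in(("scene",(370,205,405,250),(235,205,300,255)),("top",(250,165,282,195),(335,180,392,225))):
    z=np.load(f"/tmp/{n}0.npz");p,D=z["p"],z["d"];m=cams.camera_model(n);W=cloud(m,D)
    hsv=cv2.cvtColor(p,cv2.COLOR_RGB2HSV)
    # bar by height and by colour
    x0,y0,x1,y1=b;w=W[y0:y1,x0:x1].reshape(-1,3);h=hsv[y0:y1,x0:x1].reshape(-1,3)
    s=w[(w[:,2]>.054)&(w[:,2]<.07)]
    print(n,"bar pts",len(s),s.mean(0),np.median(s[:,2]),"minarea",cv2.minAreaRect((s[:,:2]*1000).astype(np.float32)))
    c=w[(w[:,2]>.025)&(w[:,2]<.038)];print(" cap top",len(c),c.mean(0),cv2.minEnclosingCircle((c[:,:2]*1000).astype(np.float32)))
    x0,y0,x1,y1=nb;w=W[y0:y1,x0:x1].reshape(-1,3)
    s=w[(w[:,2]>.080)&(w[:,2]<.1)];print(" neck",len(s),s.mean(0),np.percentile(s[:,2],[5,50,95]),cv2.minEnclosingCircle((s[:,:2]*1000).astype(np.float32)),cv2.minAreaRect((s[:,:2]*1000).astype(np.float32)))
    k=w[(w[:,2]>.055)&(w[:,2]<.065)];print(" box z",np.median(k[:,2]))
    cv2.imwrite(f"pics/{n}_crop.png",cv2.resize(p[min(b[1],nb[1])-15:max(b[3],nb[3])+15,min(b[0],nb[0])-15:max(b[2],nb[2])+15,::-1],None,fx=3.5,fy=3.5,interpolation=cv2.INTER_CUBIC))
E
```

```text
scene bar pts 89 [0.64031832 0.1683975  0.05804233] 0.057947344140189996 minarea ((639.3756713867188, 168.67575073242188), (14.75698184967041, 51.42536163330078), 41.784881591796875)
 cap top 265 [0.64352922 0.16655142 0.03020728] ((640.2680053710938, 167.25001525878906), 31.99901008605957)
 neck 181 [ 0.57204463 -0.14829065  0.08628023] [0.08196438 0.08664155 0.09026438] ((569.4166870117188, -147.77523803710938), 22.568161010742188) ((569.5372314453125, -148.46450805664062), (42.59892654418945, 39.68861389160156), 44.262210845947266)
 box z 0.05912476592902257
top bar pts 71 [0.63560173 0.16672117 0.0595157 ] 0.059683833812481844 minarea ((636.25830078125, 166.572998046875), (13.940932273864746, 47.5993537902832), 44.33033752441406)
 cap top 197 [0.63416036 0.16530678 0.0317067 ] ((635.8803100585938, 166.8924560546875), 31.011455535888672)
 neck 148 [ 0.5663644  -0.15010702  0.08696343] [0.08157555 0.08682247 0.09082268] ((566.5791625976562, -148.3329315185547), 24.69938850402832) ((568.0647583007812, -150.10464477539062), (46.580177307128906, 43.99408721923828), 25.306310653686523)
 box z 0.060236367445025654
```

Run:
```python
from h import *
m=cams.camera_model("wrist");print(m)
```

```text
{'intrinsics': array([[327.82908101,   0.        , 323.09004747],
       [  0.        , 327.82908101, 192.74719126],
       [  0.        ,   0.        ,   1.        ]]), 'view': array([[ 4.13941487e-01,  9.10303131e-01,  8.09217207e-04,
        -6.26243090e-01],
       [ 8.61232455e-01, -3.91915230e-01,  3.23544604e-01,
        -4.16769570e-02],
       [ 2.94840811e-01, -1.33231610e-01, -9.46212574e-01,
         3.79578671e-01],
       [ 0.00000000e+00,  0.00000000e+00,  0.00000000e+00,
         1.00000000e+00]])}
```

```bash
python3 - <<'E'
from h import *
for n,b in(("scene",(370,205,405,250)),("top",(250,165,282,195))):
    z=np.load(f"/tmp/{n}0.npz");m=cams.camera_model(n);W=cloud(m,z["d"])
    x0,y0,x1,y1=b;w=W[y0:y1,x0:x1].reshape(-1,3);s=w[(w[:,2]>.054)&(w[:,2]<.07)][:,:2]
    _,_,V=np.linalg.svd(s-s.mean(0));print(np.degrees(np.arctan2(V[0,1],V[0,0])))
m=cams.camera_model("wrist");print(-m["view"][:3,:3].T@m["view"][:3,3])
E
python3 -m jog '[[[0.04,-0.04,0],[0,0,-0.09],100],[[0.04,-0.042,0],[0,0,-0.09],100],[[0.04,-0.042,0],[0,0,-0.09],100],[[0.04,-0.042,0],[0,0,-0.09],100],[[0.04,-0.042,0],[0,0,0],100]]' 30
```

```text
-45.6947327541485
134.7173793917792
[0.18320626 0.60430909 0.37315323]
clock: 0.72
position: [0.4574, 0.3574, 0.2471]
ee_rot: [0.384, 0.923, -0.002, -0.002]
ft_force: [0.5, 1.1, 0.2]
grip_width: 0.998
```

```bash
python3 -m jog '[[[0.045,-0.048,0],[0,0,0],100],[[0.045,-0.048,0],[0,0,0],100],[[0.045,-0.048,-0.02],[0,0,0],100],[[0.042,-0.046,-0.02],[0,0,0],100],[[0,0,0],[0,0,0],100]]'
python3 - <<'E'
from h import *
from workcell import sensors
o=sensors.get_obs();m=cams.camera_model("wrist");p,D=cams.camera("wrist");np.savez("/tmp/w1.npz",p=p,d=D,V=m["view"],K=m["intrinsics"])
print(o["position"],o["ee_rot"],o["joint_pos"]);cv2.imwrite("pics/w1.png",p[:,:,::-1])
W=cloud(m,D);hsv=cv2.cvtColor(p,cv2.COLOR_RGB2HSV)
r=np.hypot(W[...,0]-.637,W[...,1]-.167)<.05
s=W[r&(W[...,2]>.054)&(W[...,2]<.07)];c=W[r&(W[...,2]>.025)&(W[...,2]<.038)]
print(len(s),s.mean(0),cv2.minAreaRect((s[:,:2]*1000).astype(np.float32)))
_,_,V=np.linalg.svd((s-s.mean(0))[:,:2]);print(np.degrees(np.arctan2(V[0,1],V[0,0])))
print(len(c),np.median(c[:,2]),cv2.minEnclosingCircle((c[:,:2]*1000).astype(np.float32)))
E
```

```text
clock: 1.35
position: [0.6254, 0.1716, 0.2083]
ee_rot: [0.387, 0.922, -0.003, -0.002]
ft_force: [-0.8, -0.8, 0.7]
grip_width: 0.997
[0.62539701 0.17155091 0.20826541] [ 0.38670333  0.92219695 -0.00325465 -0.00165108] [-0.54222609  0.41534334  0.27161619  1.458067   -0.10986074  1.29013853
  0.51522872]
854 [0.63730566 0.17005094 0.05927628] ((638.0443725585938, 169.29986572265625), (13.97352409362793, 49.382225036621094), 43.363807678222656)
-46.72027629196804
2278 0.0315059272932099 ((638.4773559570312, 169.1678924560547), 30.860551834106445)
```

View pics/w1.png

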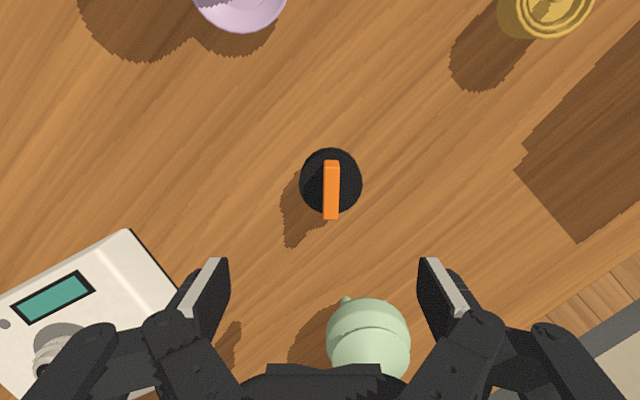

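Wrist view: bar centred at about (331,188). The height (59 mm), size (14 × 49 mm) and cap diameter (62 mm) all match. The cap is at (0.638, 0.169), with the bar along 133.4°.

```bash
python3 -m jog '[[[0.0125,-0.0025,-0.04],[0,0,-0.02],100],[[0,0,-0.04],[0,0,0],100],[[0,0,-0.03],[0,0,0],100],[[0,0,-0.02],[0,0,0],100],[[0,0,0],[0,0,0],100]]' 40
```

```text
clock: 2.02
position: [0.635, 0.1792, 0.0769]
ee_rot: [0.391, 0.92, 0.0, -0.003]
ft_force: [0.1, -0.6, 0.9]
grip_width: 1.003
```

```bash
python3 -m jog '[[[0.003,-0.01,0],[0,0,-0.01],100],[[0,0,0],[0,0,0],100]]' 40;python3 - <<'E'
from workcell import sensors
o=sensors.get_obs();print(o["position"],o["ee_rot"],o["joint_velocities"].round(3))
E
```

```text
clock: 2.28
position: [0.6394, 0.1691, 0.0795]
ee_rot: [0.396, 0.918, 0.001, -0.001]
ft_force: [-0.1, -0.5, 0.2]
grip_width: 1.001
[0.63939264 0.16913322 0.07953677] [ 0.39582639  0.91832368  0.00125003 -0.00123708] [-0.013 -0.008 -0.02  -0.012 -0.006  0.004 -0.003]
```

```bash
python3 -m jog '[[[-0.001,0,-0.013],[0,0,0],100],[[0,0,-0.012],[0,0,0],100],[[0,0,0],[0,0,0],100]]' 40
```

```text
clock: 2.65
position: [0.6388, 0.1693, 0.0539]
ee_rot: [0.396, 0.918, 0.002, -0.001]
ft_force: [-0.5, -0.2, 0.6]
grip_width: 0.999
```

```bash
python3 -m jog '[[[0,0,0],[0,0,0],0],[[0,0,0],[0,0,0],0],[[0,0,0],[0,0,0],0],[[0,0,0],[0,0,0],0],[[0,0,0],[0,0,0],0]]' 40;  python3 -m jog '[[[0,0,0],[0,0,0],0],[[0,0,0],[0,0,0],0],[[0,0,0],[0,0,0],0],[[0,0,0],[0,0,0],0]]' 40
```

```text
clock: 3.28
position: [0.6391, 0.1695, 0.0545]
ee_rot: [0.396, 0.918, 0.002, -0.0]
ft_force: [1.0, -0.7, -1.1]
grip_width: 0.153
clock: 3.78
position: [0.6391, 0.1695, 0.0545]
ee_rot: [0.396, 0.918, 0.002, -0.0]
ft_force: [-0.8, -0.4, -0.6]
grip_width: 0.154
```

```bash
python3 -m jog '[[[0,0,0.03],[0,0,0],0],[[0,0,0.04],[0,0,0],0],[[0,0,0.05],[0,0,0],0],[[-0.01,-0.03,0.03],[0,0,-0.15],0],[[-0.01,-0.03,0],[0,0,-0.15],0]]' 40;  python3 -m jog '[[[-0.015,-0.035,0],[0,0,-0.15],0],[[-0.015,-0.035,0],[0,0,-0.15],0],[[-0.015,-0.035,0],[0,0,-0.15],0],[[-0.015,-0.035,0],[0,0,-0.15],0],[[-0.015,-0.035,0],[0,0,-0.15],0]]' 40
```

```text
clock: 4.4
position: [0.6167, 0.1107, 0.2068]
ee_rot: [0.53, 0.848, 0.002, -0.003]
ft_force: [0.1, -1.0, -3.0]
grip_width: 0.154
clock: 5.03
position: [0.5385, -0.069, 0.2068]
ee_rot: [0.811, 0.585, 0.004, -0.002]
ft_force: [0.5, -0.8, -2.1]
grip_width: 0.152
```

```bash
python3 -m jog '[[[-0.01,-0.022,0],[0,0,-0.16],0],[[-0.01,-0.022,0],[0,0,-0.16],0],[[-0.01,-0.022,0],[0,0,-0.16],0],[[-0.008,-0.022,0],[0,0,-0.16],0],[[-0.008,-0.013,0],[0,0,-0.16],0]]' 40;  python3 -m jog '[[[0,0,0],[0,0,-0.1],0],[[0,0,0],[0,0,0],0],[[0,0,0],[0,0,0],0]]' 40
python3 - <<'E'
from h import *
from workcell import sensors
o=sensors.get_obs();m=cams.camera_model("wrist");p,D=cams.camera("wrist");np.savez("/tmp/w2.npz",p=p,d=D,V=m["view"],K=m["intrinsics"])
print(o["position"],o["ee_rot"],o["joint_pos"],o["ft_force"]);cv2.imwrite("pics/w2.png",p[:,:,::-1])
W=cloud(m,D)
r=np.hypot(W[...,0]-.569,W[...,1]+.149)<.04
for a,b in((.0835,.092),(.0805,.092),(.07,.0835)):
    c=W[r&(W[...,2]>a)&(W[...,2]<b)]
    print(len(c),np.median(c[:,2]),c.mean(0),cv2.minEnclosingCircle((c[:,:2]*1000).astype(np.float32)))
E
```

```text
clock: 5.65
position: [0.4889, -0.1756, 0.2066]
ee_rot: [0.978, 0.208, 0.004, -0.001]
ft_force: [0.3, -0.1, -1.2]
grip_width: 0.155
clock: 6.02
position: [0.4878, -0.1767, 0.2064]
ee_rot: [0.988, 0.157, 0.004, -0.001]
ft_force: [-0.1, 0.0, -1.4]
grip_width: 0.153
[ 0.4878236  -0.17668665  0.20642563] [ 9.87590674e-01  1.56994549e-01  4.10971070e-03 -6.94328409e-04] [-0.39195481  0.13136785  0.71403084  1.83659858 -0.09751705  1.20038057
 -0.90289664] [-0.10906109  0.04362767 -1.38214264]
2817 0.0875727622810584 [ 0.5696155  -0.14941363  0.08746012] ((569.2006225585938, -149.53228759765625), 20.95374870300293)
2830 0.08756640576613352 [ 0.56966336 -0.14942108  0.08743055] ((570.7042846679688, -148.8265838623047), 25.111085891723633)
1305 0.07677849788549464 [ 0.57021443 -0.14926775  0.07622601] ((569.2904052734375, -149.58502197265625), 26.122852325439453)
```

View pics/w2.png

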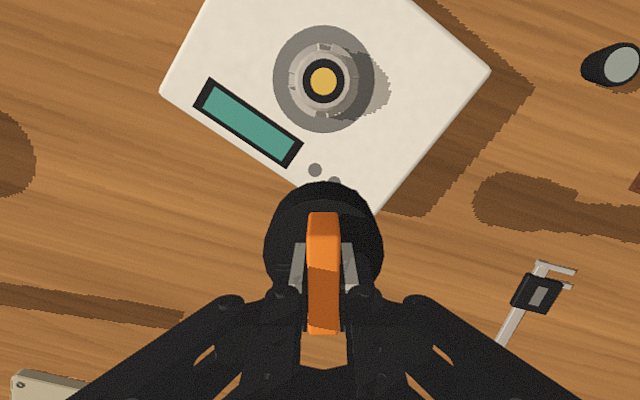

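The neck is at about (323,80) in the wrist view, top at z = 0.0875 with a 21 mm radius, as specified. The cap hangs upright in the jaws. Next I'll measure its offset with the same camera.

Run:
```python
from h import *
z=np.load("/tmp/w2.npz");m=dict(view=z["V"],intrinsics=z["K"]);W=cloud(m,z["d"]);p=z["p"]
hsv=cv2.cvtColor(p,cv2.COLOR_RGB2HSV)
tcp=np.array([.4878,-.1767,.2064])
box=np.zeros(p.shape[:2],bool);box[175:345,255:392]=1
o=box&(hsv[...,1]>150)&(hsv[...,2]>140)&(hsv[...,0]<20)
s=W[o];zt=s[:,2].max();print("orange z pct",np.percentile(s[:,2],[1,5,50,95,99]))
t=s[s[:,2]>np.percentile(s[:,2],95)-.003];print("bar top",len(t),t.mean(0),cv2.minAreaRect((t[:,:2]*1000).astype(np.float32)))
_,_,V=np.linalg.svd((t-t.mean(0))[:,:2]);print(np.degrees(np.arctan2(V[0,1],V[0,0])))
k=box&(hsv[...,2]<70);c=W[k];h=np.histogram(c[:,2],bins=np.arange(.13,.24,.004));print([(round(a,3),int(n)) for n,a in zip(*h) if n])
c=c[(c[:,2]>.177)&(c[:,2]<.189)]
r=np.hypot(*(c[:,:2]-tcp[:2]).T);c=c[r<.04]
print("cap top",len(c),np.median(c[:,2]),cv2.minEnclosingCircle((c[:,:2]*1000).astype(np.float32)))
A=np.c_[c[:,:2]-tcp[:2],np.ones(len(c))];print("plane",np.linalg.lstsq(A,c[:,2],rcond=None)[0])
```

```text
orange z pct [-0.00187156 -0.00132392  0.20944319  0.21203964  0.21273235]
bar top 3167 [ 0.49133007 -0.17469168  0.21233101] ((515.10009765625, -165.70999145507812), (107.36604309082031, 15.128998756408691), 18.887292861938477)
-161.98211552810656
[(np.float64(0.15), 5), (np.float64(0.154), 127), (np.float64(0.158), 169), (np.float64(0.162), 200), (np.float64(0.166), 202), (np.float64(0.17), 232), (np.float64(0.174), 268), (np.float64(0.178), 265), (np.float64(0.182), 4144), (np.float64(0.186), 8), (np.float64(0.19), 18), (np.float64(0.194), 103), (np.float64(0.198), 138), (np.float64(0.202), 141), (np.float64(0.206), 164), (np.float64(0.21), 212), (np.float64(0.214), 227), (np.float64(0.218), 143), (np.float64(0.222), 471), (np.float64(0.226), 299), (np.float64(0.23), 772), (np.float64(0.234), 748)]
cap top 4496 0.18336229516427616 ((489.470458984375, -175.29637145996094), 30.720958709716797)
plane [-0.02570391 -0.00633732  0.18353543]
```

Run:
```python
from h import *
z=np.load("/tmp/w2.npz");W=cloud(dict(view=z["V"],intrinsics=z["K"]),z["d"])
r=np.hypot(W[...,0]-.569,W[...,1]+.149)
for c in (W[(r<.03)&(abs(W[...,2]-.0875)<.003)],W[(r<.12)&(abs(W[...,2]-.06)<.004)]):
    print(np.linalg.lstsq(np.c_[c[:,:2]-c[:,:2].mean(0),np.ones(len(c))],c[:,2],rcond=None)[0],len(c))
from scipy.spatial.transform import Rotation as R
print(R.from_quat([0.98759,0.156995,.00411,-.00069]).as_matrix()[:,2])
```

```text
[-0.00022302  0.00342647  0.08749808] 2785
[0.00030266 0.00256579 0.06000865] 41121
[ 0.00790135  0.00265338 -0.99996526]
```

```bash
python3 -m jog '[[[0.02,0.006,-0.01],[0.006,-0.026,0],0],[[0.02,0.006,-0.01],[0,0,0],0],[[0.02,0.007,-0.01],[0,0,0],0],[[0.019,0.0065,-0.01],[0,0,0],0],[[0,0,0],[0,0,0],0]]' 40
cat > cap.py <<'E'
from h import *
from workcell import sensors
import sys
o=sensors.get_obs();m=cams.camera_model("wrist");p,D=cams.camera("wrist");W=cloud(m,D);t=o["position"]
cv2.imwrite(f"pics/{sys.argv[1]}.png",p[:,:,::-1])
hsv=cv2.cvtColor(p,cv2.COLOR_RGB2HSV);box=np.zeros(p.shape[:2],bool);box[165:345,235:410]=1
r=np.hypot(W[...,0]-t[0],W[...,1]-t[1])
c=W[box&(hsv[...,2]<90)&(r<.045)&(abs(W[...,2]-(t[2]-.023))<.006)]
(x,y),R=cv2.minEnclosingCircle((c[:,:2]*1000).astype(np.float32))
q=np.linalg.lstsq(np.c_[c[:,:2]-c[:,:2].mean(0),np.ones(len(c))],c[:,2],rcond=None)[0]
print("tcp",t.round(4),"cap",x,y,"R",R,"n",-q[:2].round(4),"ztop",np.median(c[:,2]),"offset",x-t[0]*1000,y-t[1]*1000)
Y=o["ee_rot"];print("yaw",np.degrees(np.arctan2(2*Y[1]**2-1,2*Y[0]*Y[1])),"j7",o["joint_pos"][6],"F",o["ft_force"].round(2),"T",o["torque"].round(2))
E
python3 cap.py w3
```

```text
clock: 6.7
position: [0.5697, -0.1488, 0.1649]
ee_rot: [0.987, 0.162, 0.018, -0.002]
ft_force: [-0.9, 0.5, -1.4]
grip_width: 0.155
tcp [ 0.5697 -0.1488  0.1649] cap 571.7027587890625 -147.0391845703125 R 30.873502731323242 n [0.0024 0.0003] ztop 0.1422090912393831 offset 2.0464010040182075 1.7955008682376672
yaw -71.36934875588186 j7 -0.8653538456352693 F [-0.86  0.53 -1.38] T [-0.03  0.12  0.02]
```

```bash
python3 -m jog '[[[-0.0024,-0.0025,-0.01],[0,0,0],0],[[0,0,-0.01],[0,0,0],0],[[0,0,-0.006],[0,0,0],0],[[0,0,0],[0,0,0],0]]' 40; python3 cap.py w4
```

```text
clock: 7.25
position: [0.5649, -0.1536, 0.1384]
ee_rot: [0.987, 0.161, 0.018, -0.002]
ft_force: [-0.3, -0.7, -0.9]
grip_width: 0.154
tcp [ 0.5649 -0.1536  0.1384] cap 567.1199951171875 -151.70254516601562 R 30.839717864990234 n [0.0021 0.0014] ztop 0.1156672554668525 offset 2.2233151062894194 1.8860390904025905
yaw -71.50319850038204 j7 -0.8415399295425168 F [-0.29 -0.65 -0.86] T [ 0.03  0.01 -0.06]
```

View pics/w4.png

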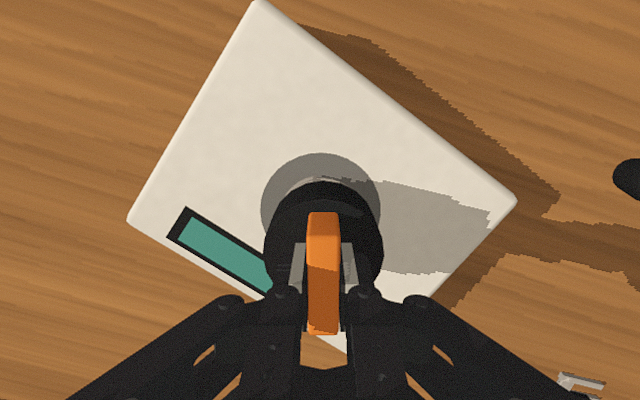

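```bash
python3 -m jog '[[[0.0023,0.0022,0],[0,0,0],0],[[0,0,0],[0,0,0],0]]' 40; python3 -m jog '[[[0,0,0],[0,0,0],0]]' 40
```

```text
clock: 7.55
position: [0.5679, -0.1512, 0.1393]
ee_rot: [0.987, 0.161, 0.019, -0.002]
ft_force: [0.7, 0.5, -2.0]
grip_width: 0.158
clock: 7.68
position: [0.5681, -0.1512, 0.1395]
ee_rot: [0.987, 0.161, 0.019, -0.002]
ft_force: [0.5, 0.3, -1.9]
grip_width: 0.159
```

```bash
python3 -m jog '[[[-0.0006,0,-0.002],[0,0,0],0],[[0,0,-0.002],[0,0,0],0],[[0,0,0],[0,0,0],0]]' 40; python3 -m jog '[[[0.0003,0.0003,-0.002],[0,0,0],0],[[0,0,-0.002],[0,0,0],0]]' 40
```

```text
clock: 8.05
position: [0.5674, -0.1512, 0.1352]
ee_rot: [0.987, 0.161, 0.019, -0.002]
ft_force: [0.3, -0.2, -1.1]
grip_width: 0.158
clock: 8.3
position: [0.5678, -0.151, 0.131]
ee_rot: [0.987, 0.161, 0.019, -0.002]
ft_force: [0.4, -0.5, -2.3]
grip_width: 0.154
```

```bash
python3 -m jog '[[[-0.0003,-0.0002,-0.0015],[0,0,0],0],[[0,0,0],[0,0,0],0]]' 40; python3 -m jog '[[[0,0,-0.0015],[0,0,0],0],[[0,0,0],[0,0,0],0]]' 40;python3 -m jog '[[[0,0,-0.0015],[0,0,0],0],[[0,0,0],[0,0,0],0]]' 40
```

```text
clock: 8.55
position: [0.5673, -0.1512, 0.1292]
ee_rot: [0.987, 0.161, 0.019, -0.002]
ft_force: [0.0, 0.4, -0.9]
grip_width: 0.158
clock: 8.8
position: [0.5674, -0.1512, 0.1276]
ee_rot: [0.987, 0.161, 0.019, -0.002]
ft_force: [-0.2, -0.2, -0.8]
grip_width: 0.156
clock: 9.05
position: [0.5674, -0.1512, 0.1261]
ee_rot: [0.987, 0.161, 0.019, -0.002]
ft_force: [0.1, -0.0, -0.5]
grip_width: 0.158
```

```bash
python3 -m jog '[[[0,0,-0.001],[0,0,0],0],[[0,0,0],[0,0,0],0]]' 40; python3 -m jog '[[[0,0,-0.001],[0,0,0],0],[[0,0,0],[0,0,0],0]]' 40;python3 -m jog '[[[0,0,-0.001],[0,0,0],0],[[0,0,0],[0,0,0],0]]' 40
```

```text
clock: 9.3
position: [0.5677, -0.1512, 0.1257]
ee_rot: [0.987, 0.161, 0.02, -0.002]
ft_force: [-2.4, 0.5, 1.6]
grip_width: 0.153
clock: 9.55
position: [0.5678, -0.1513, 0.1256]
ee_rot: [0.987, 0.161, 0.02, -0.002]
ft_force: [-1.9, 1.2, 2.7]
grip_width: 0.154
clock: 9.8
position: [0.5678, -0.1514, 0.1255]
ee_rot: [0.987, 0.161, 0.02, -0.002]
ft_force: [-4.0, 1.4, 3.5]
grip_width: 0.159
```

Contact on a ramp: grip point 29.2 mm above neck_top, about 4–5 N. That leaves about 37° of climb, so I'll start backing counter-clockwise.

```bash
python3 -m jog '[[[-0.0002,-0.0002,-0.0006],[0,0,0.08],0],[[0.0002,-0.0002,-0.0005],[0,0,0.08],0]]' 40; python3 cap.py w5
```

```text
clock: 10.05
position: [0.5667, -0.1502, 0.1253]
ee_rot: [0.97, 0.241, 0.019, -0.006]
ft_force: [-9.5, 3.3, 16.8]
grip_width: 0.155
tcp [ 0.5667 -0.1502  0.1253] cap 568.1846313476562 -148.43447875976562 R 30.99381446838379 n [ 0.0105 -0.0013] ztop 0.1024738275466783 offset 1.474863870428294 1.7259178306639171
yaw -62.12207762197501 j7 -0.6759623508656569 F [-9.52  3.33 16.78] T [ 0.72  2.38 -0.4 ]
```

```bash
python3 -m jog '[[[-0.0003,0,0.0008],[0,0,0],0]]' 40; python3 -m jog '[[[0,0,0],[0,0,0],0]]' 40
```

```text
clock: 10.22
position: [0.5663, -0.1503, 0.1263]
ee_rot: [0.97, 0.243, 0.019, -0.006]
ft_force: [0.8, 0.3, -2.1]
grip_width: 0.157
clock: 10.35
position: [0.5663, -0.1503, 0.1262]
ee_rot: [0.97, 0.243, 0.019, -0.006]
ft_force: [-0.8, -0.4, 1.1]
grip_width: 0.151
```

```bash
python3 -m jog '[[[0.0001,-0.0001,0.0002],[0,0,0.06],0],[[0.0001,-0.0001,0.0002],[0,0,0.06],0],[[0,0,0],[0,0,0],0]]' 40; python3 -m jog '[[[0.0002,-0.0001,0.0002],[0,0,0.06],0],[[0.0002,-0.0001,0.0002],[0,0,0.06],0],[[0,0,0],[0,0,0],0]]' 40
```

```text
clock: 10.72
position: [0.566, -0.1505, 0.1263]
ee_rot: [0.953, 0.302, 0.018, -0.008]
ft_force: [-0.8, 0.8, 3.1]
grip_width: 0.152
clock: 11.1
position: [0.5661, -0.1511, 0.1268]
ee_rot: [0.934, 0.357, 0.017, -0.009]
ft_force: [-1.3, 0.7, 5.3]
grip_width: 0.155
```

```bash
python3 -m jog '[[[0.0004,-0.0001,0.0003],[0,0,0.06],0],[[0.0003,-0.0001,0.0003],[0,0,0.06],0],[[0,0,0],[0,0,0],0]]' 40; python3 -m jog '[[[0.0003,0,0.0003],[0,0,0.06],0],[[0.0003,0,0.0003],[0,0,0.06],0],[[0,0,0],[0,0,0],0]]' 40
```

```text
clock: 11.48
position: [0.566, -0.1515, 0.1272]
ee_rot: [0.912, 0.41, 0.016, -0.01]
ft_force: [-2.0, -0.4, 4.8]
grip_width: 0.155
clock: 11.85
position: [0.5663, -0.1519, 0.1277]
ee_rot: [0.887, 0.461, 0.015, -0.011]
ft_force: [-0.7, 0.1, 4.1]
grip_width: 0.155
```

```bash
python3 -m jog '[[[0.0004,0,0.0002],[0,0,0.06],0],[[0.0003,0,0.0002],[0,0,0.06],0],[[0,0,0],[0,0,0],0]]' 40; python3 -m jog '[[[0.0003,0,0.0001],[0,0,0.05],0],[[0,0,0],[0,0,0],0]]' 40
```

```text
clock: 12.22
position: [0.5672, -0.1521, 0.1279]
ee_rot: [0.86, 0.511, 0.014, -0.011]
ft_force: [2.2, 0.1, 0.4]
grip_width: 0.155
clock: 12.48
position: [0.5678, -0.1516, 0.1275]
ee_rot: [0.848, 0.53, 0.014, -0.011]
ft_force: [1.1, -0.0, -1.3]
grip_width: 0.157
```

```bash
python3 -m jog '[[[0.0002,0,-0.001],[0,0,0],0],[[0,0,0],[0,0,0],0]]' 40; python3 -m jog '[[[0,0,-0.001],[0,0,0],0],[[0,0,0],[0,0,0],0]]' 40;python3 cap.py w6
```

```text
clock: 12.72
position: [0.5683, -0.1518, 0.1267]
ee_rot: [0.849, 0.528, 0.014, -0.011]
ft_force: [-0.4, -0.9, 0.5]
grip_width: 0.153
clock: 12.98
position: [0.5684, -0.1519, 0.1264]
ee_rot: [0.849, 0.528, 0.014, -0.011]
ft_force: [-1.6, -0.2, 2.8]
grip_width: 0.154
tcp [ 0.5684 -0.1519  0.1264] cap 569.7762451171875 -149.80801391601562 R 30.733726501464844 n [0.0038 0.0008] ztop 0.10369610188031289 offset 1.3336139311636543 2.074819310063617
yaw -26.275194555877682 j7 -0.0787772325657346 F [-1.63 -0.2   2.8 ] T [-0.06  0.26  0.17]
```

```bash
python3 -m jog '[[[0,0,-0.0004],[0,0,0.05],0],[[0,0,0],[0,0,0],0]]' 40; python3 -m jog '[[[0,0,-0.0008],[0,0,0.05],0],[[0,0,0],[0,0,0],0]]' 40
```

```text
clock: 13.28
position: [0.5681, -0.1516, 0.1254]
ee_rot: [0.836, 0.549, 0.014, -0.012]
ft_force: [-0.5, 0.9, -1.1]
grip_width: 0.153
clock: 13.52
position: [0.5676, -0.1513, 0.1237]
ee_rot: [0.822, 0.569, 0.013, -0.013]
ft_force: [0.2, 0.4, -2.2]
grip_width: 0.156
```

```bash
python3 -m jog '[[[0.0004,-0.0003,-0.0012],[0,0,0],0],[[0,0,0],[0,0,0],0]]' 40; python3 -m jog '[[[0,0,-0.0012],[0,0,0],0],[[0,0,0],[0,0,0],0]]' 40;python3 -m jog '[[[0,0,-0.0012],[0,0,0],0],[[0,0,0],[0,0,0],0]]' 40
```

```text
clock: 13.78
position: [0.5679, -0.1514, 0.1222]
ee_rot: [0.823, 0.568, 0.013, -0.013]
ft_force: [-0.4, -0.4, -1.6]
grip_width: 0.154
clock: 14.02
position: [0.5679, -0.1514, 0.1208]
ee_rot: [0.823, 0.567, 0.013, -0.013]
ft_force: [-0.2, -0.3, -1.0]
grip_width: 0.151
clock: 14.28
position: [0.5681, -0.1514, 0.1202]
ee_rot: [0.823, 0.567, 0.013, -0.013]
ft_force: [-0.5, 0.3, 2.2]
grip_width: 0.161
```

Click: the cap dropped to 23.8 mm (spec 23–24). Now I'll turn clockwise and let it sink.

```bash
python3 -m jog '[[[0,0,-0.0002],[0,0,-0.06],0],[[0,0,-0.0002],[0,0,-0.06],0],[[0,0,0],[0,0,0],0]]' 40; python3 -m jog '[[[0,0,-0.0003],[0,0,-0.06],0],[[0,0,-0.0003],[0,0,-0.06],0],[[0,0,0],[0,0,0],0]]' 40
```

```text
clock: 14.65
position: [0.5683, -0.1515, 0.1198]
ee_rot: [0.857, 0.516, 0.014, -0.012]
ft_force: [-0.2, -0.4, -0.1]
grip_width: 0.153
clock: 15.02
position: [0.5685, -0.1515, 0.1193]
ee_rot: [0.886, 0.464, 0.015, -0.01]
ft_force: [-0.8, 0.0, -0.7]
grip_width: 0.155
```

```bash
python3 -m jog '[[[-0.0001,0,-0.0003],[0,0,-0.06],0],[[-0.0001,0,-0.0003],[0,0,-0.06],0],[[0,0,0],[0,0,0],0]]' 40; python3 -m jog '[[[-0.0001,0,-0.0003],[0,0,-0.06],0],[[-0.0001,0,-0.0003],[0,0,-0.06],0],[[0,0,0],[0,0,0],0]]' 40; python3 -m jog '[[[-0.0001,0,-0.0003],[0,0,-0.06],0],[[-0.0001,0,-0.0003],[0,0,-0.06],0],[[0,0,0],[0,0,0],0]]' 40
```

```text
clock: 15.4
position: [0.5684, -0.1515, 0.1188]
ee_rot: [0.911, 0.412, 0.015, -0.01]
ft_force: [-1.3, -0.6, -0.6]
grip_width: 0.158
clock: 15.78
position: [0.5683, -0.1516, 0.1183]
ee_rot: [0.933, 0.36, 0.016, -0.008]
ft_force: [-0.9, 0.2, -1.0]
grip_width: 0.159
clock: 16.15
position: [0.5682, -0.1516, 0.1178]
ee_rot: [0.952, 0.306, 0.017, -0.007]
ft_force: [-0.0, 0.7, -0.6]
grip_width: 0.156
```

```bash
python3 -m jog '[[[-0.0001,0,-0.0003],[0,0,-0.06],0],[[-0.0001,0,-0.0003],[0,0,-0.06],0],[[0,0,0],[0,0,0],0]]' 40; python3 -m jog '[[[-0.0001,0,-0.0003],[0,0,-0.06],0],[[-0.0001,0,-0.0003],[0,0,-0.06],0],[[0,0,0],[0,0,0],0]]' 40; python3 -m jog '[[[-0.0001,0,-0.0003],[0,0,-0.06],0],[[0,0,0],[0,0,0],0]]' 40
```

```text
clock: 16.52
position: [0.5681, -0.1516, 0.1173]
ee_rot: [0.968, 0.252, 0.017, -0.007]
ft_force: [-1.1, -0.4, -0.3]
grip_width: 0.155
clock: 16.9
position: [0.568, -0.1516, 0.1169]
ee_rot: [0.98, 0.197, 0.018, -0.005]
ft_force: [-0.1, 0.8, -0.2]
grip_width: 0.154
clock: 17.15
position: [0.5679, -0.1515, 0.1166]
ee_rot: [0.985, 0.171, 0.018, -0.005]
ft_force: [-0.2, 0.2, -1.3]
grip_width: 0.159
```

```bash
python3 cap.py w7
```

```text
tcp [ 0.5679 -0.1515  0.1166] cap 569.9459228515625 -149.99649047851562 R 30.7895565032959 n [ 0.0071 -0.0023] ztop 0.09384268142819042 offset 2.0602963906533205 1.5402096957427887
yaw -70.36904285926903 j7 -0.8033503028828075 F [-0.25  0.23 -1.29] T [ 0.09  0.28 -0.08]
```

```bash
python3 -m jog '[[[0,0,-0.0003],[0,0,-0.06],0],[[0,0,-0.0003],[0,0,-0.06],0],[[0,0,0],[0,0,0],0]]' 40; python3 -m jog '[[[0,0,-0.0004],[0,0,-0.06],0],[[0,0,0],[0,0,0],0]]' 40; python3 -m jog '[[[0,0,-0.0004],[0,0,-0.05],0],[[0,0,0],[0,0,0],0]]' 40
```

```text
clock: 17.58
position: [0.568, -0.1516, 0.1161]
ee_rot: [0.993, 0.114, 0.018, -0.004]
ft_force: [-1.0, 0.6, -0.8]
grip_width: 0.156
clock: 17.82
position: [0.5681, -0.1517, 0.1159]
ee_rot: [0.996, 0.087, 0.018, -0.003]
ft_force: [-1.7, 0.9, -1.0]
grip_width: 0.153
clock: 18.08
position: [0.5682, -0.152, 0.1158]
ee_rot: [0.998, 0.064, 0.019, -0.003]
ft_force: [-0.5, 0.3, -0.9]
grip_width: 0.157
```

```bash
python3 cap.py w8
```

```text
tcp [ 0.5682 -0.152   0.1158] cap 570.1244506835938 -150.5961456298828 R 30.886220932006836 n [ 0.0041 -0.0038] ztop 0.09302973416896225 offset 1.8866109194428873 1.3625590071662543
yaw -82.63446760116108 j7 -1.0059099944804348 F [-0.47  0.28 -0.87] T [ 0.07  0.26 -0.02]
```

```bash
python3 -m jog '[[[0,0.0003,-0.0005],[0,0,-0.04],0],[[0,0,0],[0,0,0],0]]' 40; python3 -m jog '[[[0,0,-0.0005],[0,0,-0.04],0],[[0,0,0],[0,0,0],0]]' 40; python3 cap.py w9
```

```text
clock: 18.38
position: [0.5683, -0.1521, 0.1157]
ee_rot: [0.999, 0.044, 0.019, -0.002]
ft_force: [-1.7, 0.7, 0.6]
grip_width: 0.156
clock: 18.62
position: [0.5682, -0.1519, 0.1157]
ee_rot: [1.0, 0.025, 0.019, -0.002]
ft_force: [-0.7, 0.3, 1.7]
grip_width: 0.155
tcp [ 0.5682 -0.1519  0.1157] cap 570.2050170898438 -150.55645751953125 R 30.694900512695312 n [ 0.0101 -0.0056] ztop 0.09285870193144176 offset 1.9588453556225431 1.3227115708492363
yaw -87.19193236373006 j7 -1.0813777319486262 F [-0.72  0.34  1.69] T [-0.04  0.57  0.19]
```

```bash
python3 -m jog '[[[0,0,-0.0003],[0,0,-0.04],0],[[0,0,0],[0,0,0],0]]' 40; python3 -c "
from workcell import sensors
o=sensors.get_obs();print(o['torque'],o['ft_force'],o['ee_rot'])"
```

```text
clock: 18.92
position: [0.5679, -0.1514, 0.1156]
ee_rot: [1.0, 0.004, 0.018, -0.002]
ft_force: [-1.3, -0.4, 3.2]
grip_width: 0.155
[-0.01108463  0.86482402  0.33340482] [-1.28903023 -0.44676894  3.17309453] [ 0.99982233  0.00435776  0.01818176 -0.00239488]
```

```bash
python3 -m jog '[[[0,0,0],[0,0,0],30],[[0,0,0],[0,0,0],50],[[0,0,0],[0,0,0],60],[[0,0,0],[0,0,0],60]]' 40; python3 -m jog '[[[0,0,0.01],[0,0,0],60],[[0,0,0.03],[0,0,0],60],[[0,0,0.03],[0,0,0],60],[[-0.03,0,0.02],[0,0,0],60],[[-0.03,0,0],[0,0,0],60]]' 40
python3 - <<'E'
from h import *
for n in ("wrist","top","scene"):
    m=cams.camera_model(n);p,D=cams.camera(n);W=cloud(m,D);cv2.imwrite(f"pics/e_{n}.png",p[:,:,::-1])
    r=np.hypot(W[...,0]-.569,W[...,1]+.15)<.045
    for a,b in((.084,.1),(.115,.13)):
        c=W[r&(W[...,2]>a)&(W[...,2]<b)]
        if len(c)>10:
            q=np.linalg.lstsq(np.c_[c[:,:2]-c[:,:2].mean(0),np.ones(len(c))],c[:,2],rcond=None)[0]
            print(n,len(c),np.median(c[:,2]),cv2.minEnclosingCircle((c[:,:2]*1000).astype(np.float32)),q[:2].round(4))
E
```

```text
clock: 19.42
position: [0.5683, -0.1512, 0.1152]
ee_rot: [1.0, 0.004, 0.019, -0.002]
ft_force: [-0.3, -0.5, 0.2]
grip_width: 0.605
clock: 20.05
position: [0.5083, -0.1519, 0.2103]
ee_rot: [1.0, 0.004, 0.019, -0.001]
ft_force: [-0.5, -0.7, 0.5]
grip_width: 0.602
wrist 3980 0.09235835546341015 ((569.3883666992188, -150.1417999267578), 30.98891258239746) [0.0014 0.0017]
wrist 1650 0.12019218825237085 ((569.2889404296875, -150.18365478515625), 25.203414916992188) [0.0034 0.0106]
top 139 0.09247388169668913 ((566.7597045898438, -149.48617553710938), 30.714187622070312) [ 0.0227 -0.0233]
top 67 0.12067719249899944 ((567.5540161132812, -150.33995056152344), 23.554933547973633) [ 0.0112 -0.1009]
scene 315 0.09108610749394386 ((569.9512939453125, -148.22499084472656), 32.793922424316406) [-0.0126  0.0054]
scene 92 0.11873156153480921 ((570.26611328125, -146.63587951660156), 24.908044815063477) [0.0057 0.0069]
```

View pics/e_wrist.png

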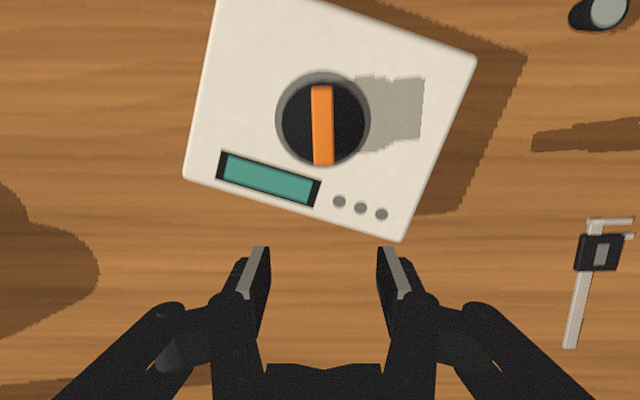

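The cap at about (322,124) sits level on the neck. Its top is at z = 0.0924, so the grip point is 18.9 mm above the neck top, and it's centred within 1 mm. The gripper is clear.

```bash
python3 -c "
from workcell import manip
print(manip.hand_in())"
```

```text
the job is handed in; nothing more can be done
None
```

The cap is screwed home on the analyser's neck and released, and I handed the job in at about 20 s of the 67 s allowed.

I gripped the orange bar and lowered the cap until it touched a ramp. I backed it counter-clockwise about 50° until it clicked in at 23.8 mm, then turned it clockwise about 69° while it sank to a seat.

**Last checks, wrist camera after release:**
- The grip point is 18.9 mm above the neck top (home is 19 mm).
- It is centred within about 0.7 mm of where I measured the neck.
- The tilt is under 0.01 rad and the gripper is clear.

**Checks that were off or not made:**
- **Push above target:** early in the backing turn the push briefly rose to about 17 N instead of 3–6 N. I eased off, and it stayed well under 40 N at every reading.
- **Camera disagreement:** the coarser top and scene cameras differ from the wrist camera by 2–3 mm, which is about their calibration error.
- **Firm stop not clearly felt:** I judged the cap home by its height, the turn angle and no further sinking under about 4 N.
- **Bystanders not re-measured:** I did not measure them again, but no move came near them.

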